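Hang the over-rail hook that fits the laundry rail

TASK

Three over-rail hooks of different opening stand on the laundry counter. Take the one whose opening fits the thickness of the rail (not the one too tight to go on, nor the one far too loose) and hang it over the rail, anywhere along it, pushed right down onto the bar with its J hook on the robot's side. Leave the other two hooks and everything else on the counter where they are.

Things in the scene. Friction and masses are not known exactly. Their poses are not given: they have to be found in the camera images.
- rail_stand: Fixed steel rail on two posts: horizontal bar along its own y, 320 mm long, 22 mm thick (x), 30 mm deep (z), upper edges rounded (6 mm), top 130 mm above the counter. Posts 16 mm square, 290 mm apart under the bar, on feet 110 x 30 x 8 mm. Origin on the counter below the middle of the bar; its -x side is the robot's side, z up.
- rail_top (a point): Middle of the top face of the rail's bar; same axes as the rail stand.
- hook_narrow: Loose dark steel over-rail hook: inverted U of 4 mm strip, 14 mm clear between its legs (too tight for the rail), 22 mm over their outer faces, 40 mm wide (y), 70 mm tall, about 0.1 kg. At the foot of its -x leg a J strip. Starts standing on its feet, J roughly towards the robot. Origin midway between the legs at foot level; x across the opening, z up to the closed top.
- hook_medium: Loose dark steel over-rail hook: inverted U of 4 mm strip, 28 mm clear between its legs (fits the rail, 3 mm play each side), 36 mm over their outer faces, 40 mm wide (y), 70 mm tall, about 0.1 kg. At the foot of its -x leg a J strip. Starts standing on its feet, J roughly towards the robot. Origin midway between the legs at foot level; x across the opening, z up to the closed top.
- hook_wide: Loose dark steel over-rail hook: inverted U of 4 mm strip, 46 mm clear between its legs (far too loose for the rail), 54 mm over their outer faces, 40 mm wide (y), 70 mm tall, about 0.1 kg. At the foot of its -x leg a J strip. Starts standing on its feet, J roughly towards the robot. Origin midway between the legs at foot level; x across the opening, z up to the closed top.
- hook_medium_saddle (a point): Centre of the underside of the closed top of the 28 mm hook, 66 mm above its feet: it rests on the top of the rail when the hook hangs. Best gripped from above across the outer faces of the legs, near the top, fingers closing along the hook's x: gripped by its 40 mm width, the fingers would meet the bar.
- hook_medium_tip (a point): Upturned tip of the J of the 28 mm hook (all three have the same J: a 16 mm wide strip running 28 mm out from the leg at foot level, then turned up). The tip is 44 mm to -x of the middle of its opening, 22 mm above its feet.
- detergent: Blue plastic detergent bottle, 72 mm diameter, 190 mm tall, a bystander. Origin at the centre of its underside.
- scoop_cup: White plastic measuring cup, 72 mm across, 70 mm tall, a bystander. Origin at the centre of its underside.
- soap_carton: Cardboard carton, 60 x 110 x 130 mm, a bystander. Origin at the centre of its underside.
Mind the look-alikes: they are no part of the job. What is shaped like the hook_medium but blue or red is not meant.

How it is judged:
By the outcome, as a careful person would: the job done as asked, in the order asked, and still so for the second after the job is handed in, with the robot touching nothing.
It also fails if it takes over 38 s, if anything falls off the work surface, if the arm or the gripper's body presses on something with over 40 N, if the wrist force passes 120 N, or if a joint passes its speed limit or range.

ROBOT

A 7-joint arm with a two-finger parallel gripper is mounted at the origin on the work surface. World frame = base frame: x ahead of the robot, y to its left, z up, the work surface at z = 0. Lengths are in m, angles in rad, forces in N, time in s.
With the tool pointing down it reaches from about 0.4 to 0.85 m from the base axis. Payload 4.5 kg.
Tool frame: the origin (TCP) lies at the very end of the fingers, on their centre line; the grasp point (between the pads) lies 19 mm behind it; z points along the fingers, y is the line along which they close (so a half turn about z gives the same grasp; the last joint's range is limited). The gripper opens to 88 mm and grips with 3 to 60 N. Pads are 18 mm wide; open, the fingers measure 123 mm over their backs; the gripper's body (75 mm by 187 mm) begins 45 mm behind the grasp point.
Start: joints at [1.255, 0.689, -0.195, 1.565, 0.157, 0.902, -0.215], TCP at [0.214, -0.587, 0.239] pointing down, gripper open.
Joint ranges: [-3.01, 3.01], [-0.46, 2.08], [-1.47, 1.51], [0.13, 2.56], [-1, 4.14], [0.04, 2.09], [-2.66, 2.66]. Speed limits (rad/s): [2.57, 2.57, 3.14, 3.14, 3.14, 3.14, 3.14].

INTERFACE

Orientations are given as a unit quaternion [x, y, z, w].
In Python, from plant import r gives the robot as it stands. The module is installed in compiled form; this text tells all that it offers.
- The arm moves only by the shell command python3 -m pendant 'ROWS' [FORCE]. ROWS is JSON, one flat list of numbers, 7 for each row, row after row: the opening, from 0 (shut) to 1 (fully open), then the shift along the tool's x, y, z scaled (see below), then the turn, a rotation vector about the tool's x, y, z scaled (see below). A call has 1 to 12 rows; each row is the pose to reach, as a shift and turn from the pose commanded when the call began, along the tool's axes at that moment; what a row does not reach only later rows make up. The controller multiplies each number of a shift by 0.15 m and each number of a turn by pi/2 rad. A row lasts 1/10 s, in which the tool goes at most 50 mm and 8.59 degrees, less where a joint would pass 70% of its speed; a pose out of reach is approached as far as the arm can. A call with a number of a shift or a turn outside -1 to 1 is refused whole. A call with a gripper value outside its range is refused whole. The fingers move at their own pace and stop on an object; FORCE is the grip in N (left out, the last holds). Time passes only in rows, so rows that repeat a pose let the fingers close. It gives the time, the measured TCP pose, the force, the opening and the grip force at its end, in the units of the state.
- r.get_state(): the state, without advancing time (a new reading comes with each control period).
- r.snapshot(name): name is "side" or "top" or "wrist"; returns a dict with "img" (400x640x3 uint8, red, green, blue), "mtx" (3x3 intrinsics, pixels), "cam_to_world" (4x4, takes a point from camera to world coordinates). Camera axes: x right, y up, looking along -z (the intrinsics and any distortion apply to the point x, -y, -z); pixel columns grow to the right and rows downward; lengths in m; the calibration is good to about 2 mm. A picture is of the moment at which its call begins. There is no depth.
- r.finish_job(): hands the job in; it is judged then, once.
The state is a dict: "clock": time; "q": joint angles; "qd": joint speeds; "joint_torque": joint torques, N m; "tool_pos": TCP position; "eef_rot": TCP orientation; "contact_force": force on the tool from outside, world axes, zero at the start; "moment": the same for the moment, N m; "opening": opening from 0.0 (shut) to 1.0 (fully open); "finger_force": force on a finger pad.
Only numpy, scipy, OpenCV 4.12 (cv2) and the standard library are available. Lean on these libraries where they do the work, as an engineer would, in place of code of your own. Each camera call takes 0.05 s, during which the arm holds its last target. There are 200 camera calls.

## Working session

There is one attempt and no reset: what is moved stays moved. The work goes in short steps, Python scripts to look and compute and a shell command to move; the robot and the scene stay as the last step left them, time stands still between calls to the robot, and variables do not carry over. Pictures are saved under pics/ and viewed, at most 10 in all, crops included, and the job is handed in when it is done.

```bash
mkdir -p pics; python3 - <<'E'
from plant import r
import cv2,pickle
d={}
for n in("top","side"):
    s=r.snapshot(n);d[n]=s;cv2.imwrite(f"pics/{n}0.png",s["img"][:,:,::-1])
    print(n,s["mtx"].tolist(),s["cam_to_world"].round(4).tolist(),[k for k in s])
pickle.dump(d,open("s0.pkl","wb"))
s=r.get_state();print(s["tool_pos"],s["eef_rot"],s["opening"],s["clock"])
E
```

```text
top [[398.23455866192046, 0.0, 319.2045746396008], [0.0, 398.23455866192046, 200.03326626062002], [0.0, 0.0, 1.0]] [[-0.0166, 0.9977, -0.0662, 0.437], [-0.9992, -0.019, -0.0345, -0.0109], [-0.0357, 0.0656, 0.9972, 1.1173], [0.0, 0.0, 0.0, 1.0]] ['img', 'mtx', 'cam_to_world']
side [[381.36534592135473, 0.0, 314.7642754445117], [0.0, 381.36534592135473, 192.9198281587357], [0.0, 0.0, 1.0]] [[-0.8588, 0.2639, -0.4391, -0.0002], [-0.512, -0.4135, 0.7529, 0.9148], [0.0172, 0.8714, 0.4902, 0.7008], [0.0, 0.0, 0.0, 1.0]] ['img', 'mtx', 'cam_to_world']
[ 0.21395096 -0.58664915  0.23802021] [ 9.84738075e-01  1.74040987e-01 -2.10519058e-04 -7.83125783e-04] 1.0037328671572667 0.1
```

View pics/top0.png

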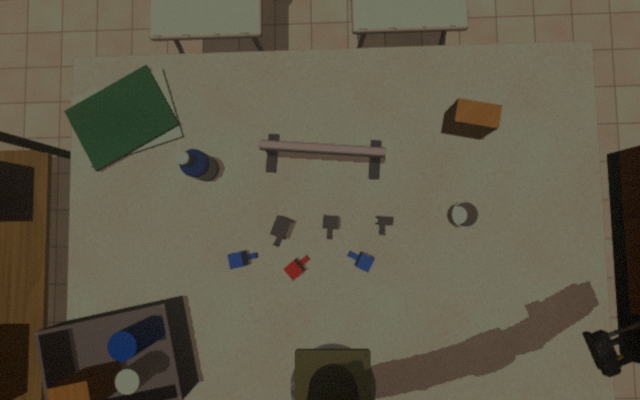

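View pics/side0.png

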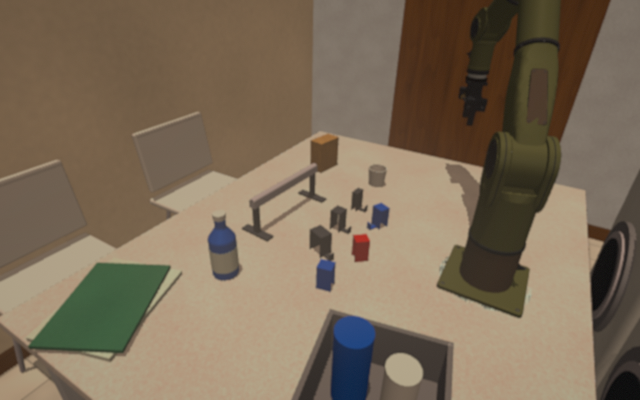

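Top view: the dark candidates are at (281,227), which looks widest, (330,221), in between, and (384,221), narrowest. The blue ones at (238,260) and (363,261) and the red one at (296,268) are decoys. The rail runs from (260,145) to (385,152). The middle one at (330,221) fits the 28 mm opening, so I'll confirm it in an enlarged crop.

```bash
cat > h.py <<'E'
import numpy as np,cv2
def proj(s,P):
    T=np.linalg.inv(s["cam_to_world"]);c=np.atleast_2d(P)@T[:3,:3].T+T[:3,3];c=c*[1,-1,-1]
    p=c@s["mtx"].T;return p[:,:2]/p[:,2:]
def back(s,uv,z):
    d=np.linalg.solve(s["mtx"],[uv[0],uv[1],1])*[1,-1,-1];R=s["cam_to_world"];d=R[:3,:3]@d;o=R[:3,3]
    return o+d*(z-o[2])/d[2]
E
python3 - <<'E'
from h import *;import pickle
d=pickle.load(open("s0.pkl","rb"));s=d["top"]
im=s["img"][:,:,::-1]
c=cv2.convertScaleAbs(im[195:255,260:400],alpha=1.7)
c=cv2.resize(c,None,fx=5.7,fy=5.7,interpolation=cv2.INTER_CUBIC)
e=cv2.convertScaleAbs(d["side"]["img"][180:265,295:415,::-1],alpha=1.7)
e=cv2.resize(e,None,fx=2.8,fy=2.8,interpolation=cv2.INTER_CUBIC)
o=np.zeros((c.shape[0]+e.shape[0],800,3),np.uint8);o[:c.shape[0],:c.shape[1]]=c[:,:800];o[c.shape[0]:,:e.shape[1]]=e
cv2.imwrite("pics/crop1.png",o);print(o.shape)
for p in [(260,145),(385,152)]:print(back(s,p,.13))
g=im.max(2)
for n,(a,b,u,v) in dict(w=(210,250,265,300),m=(210,245,317,345),n=(210,240,370,400)).items():
    m=(g[a:b,u:v]<75).astype(np.uint8)
    k,l,st,ce=cv2.connectedComponentsWithStats(m);print(n,st[1:].tolist(),[[chr(46+x*-11) if 0 else '.#'[x] for x in r] and ''.join('.#'[x] for x in r) for r in m])if n=='m' else print(n,st[1:].tolist())
E
```

```text
(580, 800, 3)
[0.64453071 0.17028016 0.13      ]
[ 0.61937816 -0.14278231  0.13      ]
w [[6, 6, 23, 30, 371]]
m [[6, 5, 16, 24, 247]] ['............................', '............................', '............................', '............................', '............................', '.......##...................', '.......##############.......', '.......###############......', '......################......', '......################......', '......################......', '......################......', '......################......', '......###############.......', '......###############.......', '......###############.......', '......###############.......', '......###############.......', '..........###########.......', '...........#####............', '...........#####............', '..........#####.............', '..........#####.............', '..........#####.............', '..........#####.............', '..........#####.............', '..........#####.............', '..........#####.............', '..........#####.............', '............................', '............................', '............................', '............................', '............................', '............................']
n [[6, 6, 17, 19, 183]]
```

View pics/crop1.png

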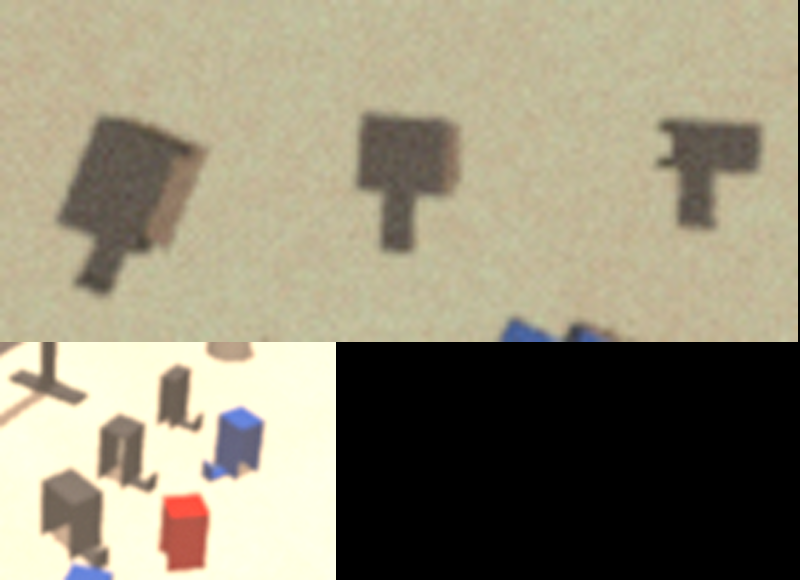

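The crop confirms it. The centre hook at (330,221) has a body about 36 x 40 mm from above, so it is the medium one. Its left neighbour is wider and its right neighbour narrower. Next I'll fit its pose and the rail's.

```bash
cat > fit.py <<'E'
from h import *
from scipy.optimize import differential_evolution as DE
def box(x0,x1,y0,y1,z0,z1):return np.array([[x,y,z] for x in(x0,x1) for y in(y0,y1) for z in(z0,z1)])
HOOK=[box(-.018,-.014,-.02,.02,0,.07),box(.014,.018,-.02,.02,0,.07),box(-.018,.018,-.02,.02,.066,.07),
 box(-.046,-.018,-.008,.008,0,.004),box(-.046,-.042,-.008,.008,0,.022)]
def tf(P,p):
    c,s=np.cos(p[2]),np.sin(p[2]);return P@np.array([[c,s,0],[-s,c,0],[0,0,1]])+[p[0],p[1],p[3] if len(p)>3 else 0]
K=6
def sil(s,boxes,p,win):
    u0,v0,u1,v1=win;m=np.zeros(((v1-v0)*K,(u1-u0)*K),np.uint8)
    for b in boxes:
        q=(proj(s,tf(b,p))-[u0,v0]+.5)*K-.5
        cv2.fillConvexPoly(m,cv2.convexHull(np.round(q*16).astype(np.int32)),1,shift=4)
    return m
def mask(s,win,t):
    u0,v0,u1,v1=win;g=s["img"][v0:v1,u0:u1].max(2)
    return (cv2.resize(g,None,fx=K,fy=K,interpolation=cv2.INTER_LINEAR)<t).astype(np.uint8)
def edgecost(s,p,segs,G):
    t=np.linspace(0.03,.97,80)[:,None];v=0
    for a,b in segs:
        q=proj(s,tf(a+(b-a)*t,p)).astype(np.float32)
        v+=cv2.remap(G,q[:,0].copy(),q[:,1].copy(),cv2.INTER_LINEAR).mean()
    return -v
E
python3 - <<'E'
from fit import *;import pickle
d=pickle.load(open("s0.pkl","rb"));t,sd=d["top"],d["side"]
W={"top":(315,205,350,245),"side":(328,203,353,235)}
for name in("top","side"):
    u0,v0,u1,v1=W[name];g=d[name]["img"][v0:v1,u0:u1].max(2);print(name,np.percentile(g,[2,10,50,90]))
M={"top":mask(t,W["top"],80),"side":mask(d["side"],W["side"],95)}
def run(ns):
    f=lambda p:sum(1-(sil(d[n],HOOK,p,W[n])&M[n]).sum()/(sil(d[n],HOOK,p,W[n])|M[n]).sum() for n in ns)
    return DE(f,[(.40,.52),(-.09,.03),(-.4,.4)],seed=1,popsize=12,maxiter=60,tol=1e-6)
for ns in(["top"],["side"],["top","side"]):
    o=run(ns);print("hook",ns,o.x.round(4),round(o.fun,3))
    if ns==["top"]:hk=o.x
def grad(s):
    g=cv2.GaussianBlur(cv2.cvtColor(s["img"],cv2.COLOR_RGB2LAB).astype(np.float32),(0,0),.8)
    return np.sqrt(sum(cv2.Sobel(g[:,:,i],cv2.CV_32F,1,0)**2+cv2.Sobel(g[:,:,i],cv2.CV_32F,0,1)**2 for i in range(3)))
A=np.array
st=[(A([x,-.16,.126]),A([x,.16,.126])) for x in(-.011,.011)]+[(A([-.011,y,.13]),A([.011,y,.13])) for y in(-.16,.16)]
ss=[(A([-.011,-.16,.13]),A([-.011,.16,.13])) , (A([.011,-.16,.126]),A([.011,.16,.126])),(A([.011,-.16,.1]),A([.011,.16,.1]))]
Gt,Gs=grad(t),grad(sd)
B=[(.6,.66),(-.02,.04),(-.2,.05)]
for n,f in dict(top=lambda p:edgecost(t,p,st,Gt),side=lambda p:edgecost(sd,p,ss,Gs)).items():
    o=DE(f,B,seed=1,popsize=20,maxiter=100,tol=1e-7);print("rail",n,o.x.round(4),round(o.fun,1))
    if n=="top":rl=o.x
ims=[]
for s,c in((t,(250,125,400,250)),(sd,(235,155,360,260))):
    u0,v0,u1,v1=c;k=5 if s is t else 4
    im=cv2.resize(cv2.convertScaleAbs(s["img"][v0:v1,u0:u1,::-1],alpha=1.5),None,fx=k,fy=k,interpolation=cv2.INTER_CUBIC)
    for b in [box(-.011,.011,-.16,.16,.1,.13)]:
        q=((proj(s,tf(b,rl))-[u0,v0]+.5)*k*16).astype(np.int32)
        for i in range(8):
            for j in(1,2,4):
                if not i&j:cv2.line(im,q[i].tolist(),q[i|j].tolist(),(0,255,0),1,shift=4)
    for b in HOOK:
        q=((proj(s,tf(b,hk))-[u0,v0]+.5)*k*16).astype(np.int32);cv2.polylines(im,[cv2.convexHull(q)],True,(0,255,255),1,shift=4)
    ims.append(im)
cv2.imwrite("pics/ov.png",ims[0][:600]);cv2.imwrite("pics/ov2.png",ims[1])
E
```

```text
top [ 55.  59. 113. 115.]
side [ 63.  65. 127. 182.]
hook ['top'] [ 0.4484 -0.0034 -0.125 ] 0.09
hook ['side'] [ 0.4479 -0.0008 -0.039 ] 0.281
hook ['top', 'side'] [ 0.4484 -0.003  -0.1009] 0.387
rail top [ 0.6162  0.0171 -0.0883] -363.3
rail side [ 0.6123  0.0117 -0.0811] -346.7
```

View pics/ov.png

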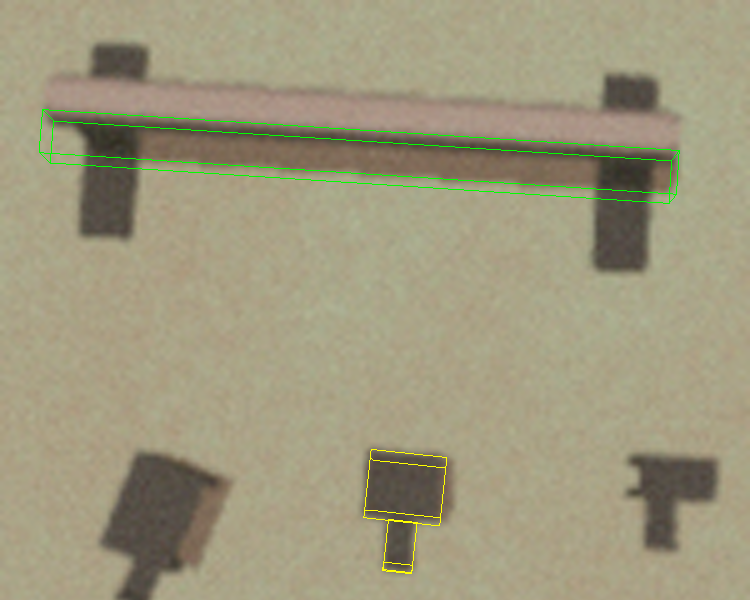

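View pics/ov2.png

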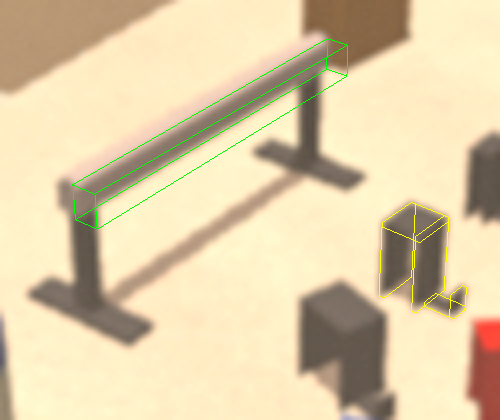

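The hook overlay matches. The rail fit locked onto the dark underside, so I'll redo it using the rail's far top silhouette with tighter bounds.

```bash
python3 - <<'E'
from fit import *;import pickle
d=pickle.load(open("s0.pkl","rb"));t,sd=d["top"],d["side"];A=np.array
def grad(s,ch):
    g=cv2.GaussianBlur(cv2.cvtColor(s["img"],cv2.COLOR_RGB2LAB).astype(np.float32),(0,0),.7)
    return sum(np.hypot(cv2.Sobel(g[:,:,i],cv2.CV_32F,1,0),cv2.Sobel(g[:,:,i],cv2.CV_32F,0,1)) for i in ch)
print([back(t,(u,v),.125).round(4) for u,v in((258.5,139.5),(385.5,147.1))])
back_e=[(A([.0109,-.16,.125]),A([.0109,.16,.125]))]
ends=[(A([-.004,y,.13]),A([.006,y,.13])) for y in(-.16,.16)]
B=[(.622,.645),(-.01,.03),(-.15,-.03)]
for ch in([1,2],[0,1,2]):
    G=grad(t,ch);o=DE(lambda p:edgecost(t,p,back_e+ends,G),B,seed=1,popsize=25,maxiter=150,tol=1e-8);print("top",ch,o.x.round(4),o.fun)
rl=o.x
# posts feet: dark masks, foot centres on the counter (z=.008)
bot=[(A([-.011,y0,.1]),A([-.011,y1,.1])) for y0,y1 in((-.13,.13),)]
G=grad(t,[0]);x=np.arange(.60,.655,.001)
print("front-bottom",[(round(a,3),round(-edgecost(t,[a,rl[1],rl[2]],bot,G),1)) for a in x[::2]])
Gs=grad(sd,[0,1,2])
for nm,seg in(("side back",[(A([.011,-.15,.125]),A([.011,.15,.125]))]),("side frontbot",[(A([-.011,-.13,.1]),A([-.011,.13,.1]))])):
    print(nm,[(round(a,3),round(-edgecost(sd,[a,rl[1],rl[2]],seg,Gs),1)) for a in x[::2]])
c=[]
for s,(u0,v0,u1,v1),k in((t,(250,130,400,180),5),(sd,(240,155,340,245),3)):
    im=cv2.resize(cv2.convertScaleAbs(s["img"][v0:v1,u0:u1,::-1],alpha=1.5),None,fx=k,fy=k,interpolation=cv2.INTER_CUBIC)
    for b in [box(-.011,.011,-.16,.16,.1,.13),box(-.055,.055,-.16,-.13,0,.008),box(-.055,.055,.13,.16,0,.008)]:
        q=((proj(s,tf(b,rl))-[u0,v0]+.5)*k*16).astype(np.int32)
        for i in range(8):
            for j in(1,2,4):
                if not i&j:cv2.line(im,q[i].tolist(),q[i|j].tolist(),(0,255,0),1,shift=4)
    c.append(cv2.copyMakeBorder(im,0,0,0,750-im.shape[1],0))
cv2.imwrite("pics/ov3.png",np.vstack(c))
E
```

```text
[array([0.6598, 0.1749, 0.125 ]), array([ 0.6327, -0.145 ,  0.125 ])]
top [1, 2] [ 0.6356  0.0157 -0.089 ] -78.10358428955078
top [0, 1, 2] [ 0.622   0.0166 -0.1119] -296.562744140625
front-bottom [(np.float64(0.6), np.float32(14.4)), (np.float64(0.602), np.float32(14.1)), (np.float64(0.604), np.float32(13.9)), (np.float64(0.606), np.float32(13.8)), (np.float64(0.608), np.float32(13.6)), (np.float64(0.61), np.float32(13.4)), (np.float64(0.612), np.float32(16.1)), (np.float64(0.614), np.float32(26.1)), (np.float64(0.616), np.float32(46.4)), (np.float64(0.618), np.float32(71.6)), (np.float64(0.62), np.float32(86.8)), (np.float64(0.622), np.float32(81.8)), (np.float64(0.624), np.float32(59.4)), (np.float64(0.626), np.float32(33.9)), (np.float64(0.628), np.float32(20.0)), (np.float64(0.63), np.float32(23.8)), (np.float64(0.632), np.float32(38.6)), (np.float64(0.634), np.float32(51.6)), (np.float64(0.636), np.float32(53.0)), (np.float64(0.638), np.float32(60.8)), (np.float64(0.64), np.float32(84.6)), (np.float64(0.642), np.float32(110.4)), (np.float64(0.644), np.float32(111.1)), (np.float
[... 1698 characters left out ...]
at64(0.62), np.float32(45.1)), (np.float64(0.622), np.float32(50.3)), (np.float64(0.624), np.float32(60.7)), (np.float64(0.626), np.float32(78.3)), (np.float64(0.628), np.float32(102.6)), (np.float64(0.63), np.float32(131.7)), (np.float64(0.632), np.float32(162.1)), (np.float64(0.634), np.float32(188.0)), (np.float64(0.636), np.float32(204.1)), (np.float64(0.638), np.float32(207.9)), (np.float64(0.64), np.float32(197.2)), (np.float64(0.642), np.float32(174.7)), (np.float64(0.644), np.float32(143.6)), (np.float64(0.646), np.float32(109.4)), (np.float64(0.648), np.float32(76.8)), (np.float64(0.65), np.float32(49.3)), (np.float64(0.652), np.float32(31.6)), (np.float64(0.654), np.float32(26.0))]
```

View pics/ov3.png

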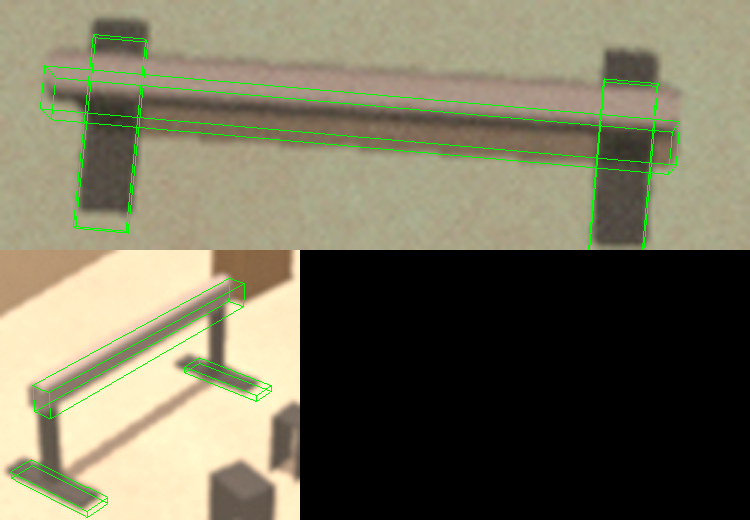

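The far rail edge at (258.5,139.5)–(385.5,147.1) together with the colour fit gives a rail centre of about (0.635, 0.016) and a yaw of about -0.087. The hook is at about (0.448, -0.003) with a yaw of -0.10. I'll start moving.

```bash
cat > go.py <<'E'
import sys,numpy as np
from plant import r
from scipy.spatial.transform import Rotation as R
# usage: go.py x y z yaw_of_tool_y -> scaled tool-frame delta from measured pose
x,y,z,a=map(float,sys.argv[1:5]);s=r.get_state();C=R.from_quat(s["eef_rot"])
ty=np.array([np.cos(a),np.sin(a),0]);tz=np.array([0,0,-1.]);T=R.from_matrix(np.c_[np.cross(ty,tz),ty,tz])
d=C.inv().apply(np.array([x,y,z])-s["tool_pos"])/.15;w=(C.inv()*T).as_rotvec()/(np.pi/2)
n=max(1,np.abs(d).max());print("pos",s["tool_pos"].round(4),"yaw",np.arctan2(*C.as_matrix()[[1,0],1]).round(4),"op",round(s["opening"],3),"t",s["clock"],"F",s["contact_force"].round(1),"fing",s["finger_force"],"q",s["q"].round(2))
print("full",d.round(3),w.round(4),"| capped",(d/n).round(3),"n",n.round(2))
E
python3 go.py .448 -.003 .20 -.10
```

```text
pos [ 0.214  -0.5866  0.238 ] yaw -1.2209 op 1.004 t 0.1 F [-0.2 -0.8 -0.5] fing 0.0 q [ 1.25  0.69 -0.19  1.57  0.16  0.9  -0.22]
full [ 2.8   -3.12   0.258] [-1.000e-03 -5.000e-04 -7.136e-01] | capped [ 0.897 -1.     0.083] n 3.12
```

```bash
python3 -m pendant '[1,0.45,-0.5,0.04,0,0,-0.1, 1,0.9,-1,0.08,0,0,-0.2, 1,0.9,-1,0.08,0,0,-0.23, 1,0.9,-1,0.08,0,0,-0.23, 1,0.9,-1,0.08,0,0,-0.23, 1,0.9,-1,0.08,0,0,-0.23]'; python3 go.py .448 -.003 .20 -.10
```

```text
clock: 0.7
tool_pos: [0.2901, -0.399, 0.2267]
eef_rot: [0.937, 0.35, -0.0, -0.0]
contact_force: [0.1, -0.5, -0.3]
opening: 1.0
finger_force: 0.0
pos [ 0.2901 -0.399   0.2267] yaw -0.8567 op 1.0 t 0.7 F [ 0.1 -0.5 -0.3] fing 0.0 q [ 1.03  0.55 -0.28  1.96  0.24  0.66 -0.26]
full [ 2.524 -1.306  0.179] [-3.000e-04 -1.000e-04 -4.817e-01] | capped [ 1.    -0.517  0.071] n 2.52
```

```bash
python3 -m pendant '[1,0.45,-0.25,0.03,0,0,-0.1, 1,1,-0.5,0.06,0,0,-0.2, 1,1,-0.5,0.06,0,0,-0.24, 1,1,-0.5,0.06,0,0,-0.24, 1,1,-0.5,0.06,0,0,-0.24]'; python3 go.py .448 -.003 .20 -.10
```

```text
clock: 1.2
tool_pos: [0.3557, -0.2444, 0.2177]
eef_rot: [0.855, 0.519, 0.0, 0.0]
contact_force: [-0.1, -0.5, -0.2]
opening: 1.001
finger_force: 0.0
pos [ 0.3557 -0.2444  0.2177] yaw -0.4797 op 1.001 t 1.2 F [-0.1 -0.5 -0.2] fing 0.0 q [ 0.74  0.5  -0.36  2.14  0.33  0.55 -0.34]
full [ 1.712 -0.197  0.119] [ 0.0006 -0.0003 -0.2417] | capped [ 1.    -0.115  0.07 ] n 1.71
```

```bash
python3 -m pendant '[1,0.45,-0.05,0.03,0,0,-0.08, 1,0.9,-0.1,0.06,0,0,-0.16, 1,1,-0.12,0.06,0,0,-0.24, 1,1,-0.12,0.06,0,0,-0.24, 1,1,-0.12,0.06,0,0,-0.24]'; python3 go.py .448 -.003 .20 -.10
```

```text
clock: 1.7
tool_pos: [0.4086, -0.1055, 0.2085]
eef_rot: [0.744, 0.668, -0.0, 0.0]
contact_force: [-0.4, 0.3, 0.3]
opening: 1.002
finger_force: 0.0
pos [ 0.4086 -0.1055  0.2085] yaw -0.1075 op 1.002 t 1.7 F [-0.4  0.3  0.3] fing 0.0 q [ 0.43  0.51 -0.42  2.18  0.41  0.53 -0.42]Traceback (most recent call last):
  File "go.py", line 9, in <module>
    print("full",d.round(3),w.round(4),"| capped",(d/n).round(3),"n",n.round(2))
                                                                     ^^^^^^^
AttributeError: 'int' object has no attribute 'round'
```

```bash
sed -i 's/n.round(2)/round(float(n),2)/' go.py; python3 -m pendant '[1,0.3,0.09,0.03,0,0,0, 1,0.6,0.16,0.05,0,0,0, 1,0.71,0.19,0.06,0,0,0, 1,0.71,0.19,0.06,0,0,0, 1,0.71,0.19,0.06,0,0,0]'; python3 - <<'E'
from plant import r
import cv2,pickle
s=r.snapshot("wrist");pickle.dump(s,open("w1.pkl","wb"));cv2.imwrite("pics/w1.png",s["img"][:,:,::-1])
E
python3 go.py .448 -.003 .040 -.10
```

```text
clock: 2.2
tool_pos: [0.4471, -0.0046, 0.1994]
eef_rot: [0.745, 0.667, -0.001, 0.0]
contact_force: [0.0, -0.9, -0.4]
opening: 0.999
finger_force: 0.0
pos [ 0.4469 -0.0047  0.1995] yaw -0.1112 op 0.996 t 2.25 F [-0.   0.   0.2] fing 0.0 q [ 0.16  0.55 -0.39  2.12  0.4   0.54 -0.63]
full [0.015 0.007 1.063] [-0.0007  0.0016 -0.0071] | capped [0.014 0.007 1.   ] n 1.06
```

View pics/w1.png

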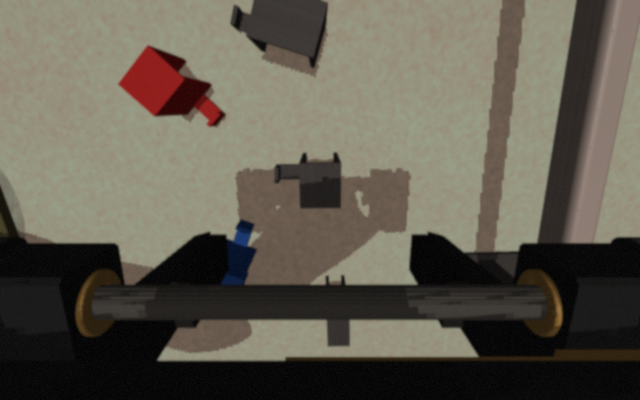

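The wrist view shows the medium hook at (321,183), centred between the fingers at about x=225 and 413. The rail's near edge runs from (575,0) to (540,243). I'll refine both from this view.

```bash
python3 - <<'E'
from fit import *;import pickle
s=pickle.load(open("w1.pkl","rb"));W=(262,140,356,222)
g=s["img"][W[1]:W[3],W[0]:W[2]].max(2);print(np.percentile(g,[2,10,20,30,40,60,90]), s["cam_to_world"].round(3).tolist())
for t in(55,62,70):
    M=mask(s,W,t)
    f=lambda p:1-(sil(s,HOOK,p,W)&M).sum()/(sil(s,HOOK,p,W)|M).sum()
    o=DE(f,[(.43,.465),(-.03,.02),(-.25,.1)],seed=1,popsize=12,maxiter=60,tol=1e-6);print("hook",t,o.x.round(4),round(o.fun,3))
# rail near silhouette: rows 20..220, first strong drop
L=cv2.GaussianBlur(s["img"].max(2).astype(np.float32),(0,0),1)
A=cv2.cvtColor(s["img"],cv2.COLOR_RGB2LAB).astype(np.float32)
P=[]
for v in range(10,230,10):
    d=np.diff(L[v,530:600]);i=d.argmin();e=d[i:i+50];j=i+e.argmax();P.append((530.5+i,530.5+j,v))
P=np.array(P);print(P[::4].tolist())
fr=np.array([back(s,(p[0],p[2]),.1) for p in P]);k=np.polyfit(fr[:,1],fr[:,0],1);print("front-bottom line x=",k, "res",np.std(fr[:,0]-np.polyval(k,fr[:,1])), "x centre at y=.0155:",np.polyval(k,.0155)+.011,fr[[0,-1]].round(3))
E
```

```text
[ 32.  34.  57.  72. 103. 107. 151.] [[0.994, 0.107, 0.03, 0.454], [-0.111, 0.959, 0.26, 0.062], [-0.001, -0.261, 0.965, 0.346], [0.0, 0.0, 0.0, 1.0]]
hook 55 [ 0.4478 -0.0015 -0.0672] 0.443
hook 62 [ 0.448  -0.0017 -0.0761] 0.097
hook 70 [ 0.4479 -0.0019 -0.0848] 0.056
[[574.5, 587.5, 10.0], [568.5, 597.5, 50.0], [561.5, 589.5, 90.0], [555.5, 582.5, 130.0], [548.5, 574.5, 170.0], [542.5, 567.5, 210.0]]
front-bottom line x= [0.08769502 0.6235006 ] res 0.0002068620596442338 x centre at y=.0155: 0.6358598697294557 [[ 0.633  0.107  0.1  ]
 [ 0.62  -0.042  0.1  ]]
```

```bash
python3 -m pendant '[1,0.019,0.005,0.2,0,0,-0.017, 1,0.019,0.005,0.45,0,0,-0.017, 1,0.019,0.005,0.65,0,0,-0.017, 1,0.019,0.005,0.75,0,0,-0.017, 1,0.019,0.005,0.75,0,0,-0.017]'; python3 go.py .448 -.002 .040 -.085
```

```text
clock: 2.75
tool_pos: [0.447, -0.0012, 0.0857]
eef_rot: [0.736, 0.677, -0.002, -0.0]
contact_force: [0.4, -0.1, 1.0]
opening: 0.998
finger_force: 0.0
pos [ 0.447  -0.0012  0.0857] yaw -0.0825 op 0.998 t 2.75 F [ 0.4 -0.1  1. ] fing 0.0 q [-0.    0.77 -0.16  2.21  0.58  0.21 -0.78]
full [-0.004  0.008  0.305] [-0.0026  0.0019  0.0016] | capped [-0.004  0.008  0.305] n 1.0
```

```bash
python3 -m pendant '[1,-0.004,0.008,0.1,0,0,0, 1,-0.004,0.008,0.2,0,0,0, 1,-0.004,0.008,0.3,0,0,0, 1,-0.004,0.008,0.3,0,0,0, 1,-0.004,0.008,0.3,0,0,0]'; python3 go.py .448 -.002 .040 -.085
```

```text
clock: 3.25
tool_pos: [0.45, -0.0003, 0.043]
eef_rot: [0.735, 0.678, -0.0, 0.0]
contact_force: [-0.5, 0.0, 0.4]
opening: 1.002
finger_force: 0.0
pos [ 4.5e-01 -3.0e-04  4.3e-02] yaw -0.081 op 1.002 t 3.25 F [-0.5  0.   0.4] fing 0.0 q [-0.07  0.86 -0.06  2.22  0.63  0.07 -0.81]
full [-0.012 -0.012  0.02 ] [0.0004 0.0004 0.0026] | capped [-0.012 -0.012  0.02 ] n 1.0
```

```bash
python3 -m pendant '[0.6,-0.012,-0.012,0,0,0,0, 0.6,-0.012,-0.012,0,0,0,0, 0.3,-0.012,-0.012,0,0,0,0, 0.3,-0.012,-0.012,0,0,0,0, 0.3,-0.012,-0.012,0,0,0,0, 0.3,-0.012,-0.012,0,0,0,0, 0.3,-0.012,-0.012,0,0,0,0, 0.3,-0.012,-0.012,0,0,0,0]' 25; python3 go.py .448 -.002 .20 -.085
```

```text
clock: 4.05
tool_pos: [0.448, -0.0006, 0.0422]
eef_rot: [0.734, 0.679, 0.0, 0.0]
contact_force: [-0.7, -0.4, 0.2]
opening: 0.41
finger_force: 24.9
pos [ 0.448  -0.0006  0.0422] yaw -0.0788 op 0.41 t 4.05 F [-0.7 -0.4  0.2] fing 24.902941156178713 q [-0.07  0.86 -0.05  2.23  0.64  0.07 -0.82]
full [-9.000e-03  1.000e-03 -1.052e+00] [ 0.0001 -0.      0.0039] | capped [-0.008  0.001 -1.   ] n 1.05
```

Gripped at 36 mm, so this is the medium hook. Lifting.

```bash
python3 -m pendant '[0.3,0,0,-0.15,0,0,0, 0.3,0,0,-0.35,0,0,0, 0.3,0,0,-0.6,0,0,0, 0.3,0,0,-0.85,0,0,0, 0.3,0,0,-1,0,0,0, 0.3,0,0,-1,0,0,0, 0.3,0,0,-1,0,0,0]' 35; python3 go.py .6344 -.002 .205 -.0875
```

```text
clock: 4.75
tool_pos: [0.4476, -0.0011, 0.1919]
eef_rot: [0.735, 0.678, -0.0, 0.0]
contact_force: [0.4, 1.0, -1.7]
opening: 0.405
finger_force: 34.9
pos [ 0.4476 -0.0011  0.1919] yaw -0.0796 op 0.405 t 4.75 F [ 0.4  1.  -1.7] fing 34.89488001912832 q [ 0.18  0.57 -0.43  2.12  0.46  0.53 -0.67]
full [ 0.093  1.242 -0.087] [0.     0.0002 0.005 ] | capped [ 0.075  1.    -0.07 ] n 1.24
```

Move over the rail in two smooth calls.

```bash
python3 -m pendant '[0.3,0.02,0.1,-0.09,0,0,0.005, 0.3,0.04,0.3,-0.09,0,0,0.005, 0.3,0.06,0.5,-0.09,0,0,0.005, 0.3,0.07,0.7,-0.09,0,0,0.005, 0.3,0.08,0.85,-0.09,0,0,0.005, 0.3,0.09,0.95,-0.09,0,0,0.005, 0.3,0.09,0.95,-0.09,0,0,0.005]' && python3 -m pendant '[0.3,0,0.1,0,0,0,0, 0.3,0,0.2,0,0,0,0, 0.3,0,0.27,0,0,0,0, 0.3,0,0.29,0,0,0,0, 0.3,0,0.29,0,0,0,0, 0.3,0,0.29,0,0,0,0]' 
python3 - <<'E'
from plant import r
import cv2,pickle
d={n:r.snapshot(n) for n in("wrist","side","top")};pickle.dump(d,open("w2.pkl","wb"))
w=cv2.resize(d["wrist"]["img"],(560,350));u=cv2.resize(d["side"]["img"][130:250,240:380],None,fx=2,fy=2,interpolation=cv2.INTER_CUBIC)
c=cv2.copyMakeBorder(u,0,0,0,560-u.shape[1],0)
import numpy as np;cv2.imwrite("pics/w2.png",np.vstack([w,c])[:,:,::-1])
E
python3 go.py .6344 -.002 .205 -.0875
```

```text
clock: 5.45
tool_pos: [0.5917, 0.0016, 0.2032]
eef_rot: [0.737, 0.676, -0.001, -0.001]
contact_force: [-0.7, 0.2, -1.3]
opening: 0.407
finger_force: 34.9
clock: 6.05
tool_pos: [0.633, -0.0022, 0.2051]
eef_rot: [0.737, 0.676, -0.001, -0.001]
contact_force: [-0.0, -0.0, -1.0]
opening: 0.405
finger_force: 34.9
pos [ 0.6336 -0.0023  0.2057] yaw -0.0864 op 0.405 t 6.2 F [ 0.5  0.4 -0.4] fing 34.89487015642226 q [ 0.18  0.77 -0.46  1.56  0.4   0.91 -0.51]
full [0.002 0.005 0.004] [-0.0004  0.0002  0.0007] | capped [0.002 0.005 0.004] n 1.0
```

View pics/w2.png

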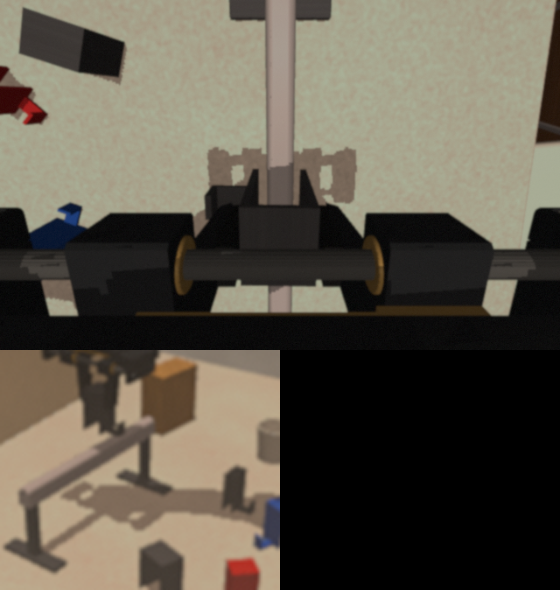

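The wrist view shows the rail (columns 267–295, centre 281) between the hook's legs (258 and 302, centre 280). I'll check numerically with the wrist calibration.

```bash
python3 - <<'E'
from fit import *;import pickle
s=pickle.load(open("w2.pkl","rb"))["wrist"]
L=cv2.GaussianBlur(s["img"].astype(np.float32).mean(2),(0,0),1);A=cv2.GaussianBlur(cv2.cvtColor(s["img"],cv2.COLOR_RGB2LAB).astype(np.float32),(0,0),1.5)[:,:,1]
P=[]
for v in range(30,165,5):
    d=np.diff(A[v,290:350]);P.append((290.5+d[:30].argmax(),320.5+d[30:].argmin(),v))
P=np.array(P);print(P[::6].tolist())
l=np.array([back(s,(p[0],p[2]),.126) for p in P]);q=np.array([back(s,(p[1],p[2]),.126) for p in P])
c=(l+q)/2;k=np.polyfit(c[:,1],c[:,0],1);print("width",np.median(q[:,0]-l[:,0]),"line",k,"x at y=-.002",np.polyval(k,-.002))
# hook fit in hand
W=(225,185,375,245);f=0
for uv in((273.5,238),(365,238)):print(uv,back(s,uv,.2057+.028))
E
```

```text
[[303.5, 336.5, 30.0], [303.5, 336.5, 60.0], [303.5, 335.5, 90.0], [303.5, 335.5, 120.0], [304.5, 335.5, 150.0]]
width 0.0210928789487822 line [0.08884024 0.6333736 ] x at y=-.002 0.6331959160820356
(273.5, 238) [0.61683111 0.01804082 0.2337    ]
(365, 238) [0.65215517 0.01499618 0.2337    ]
```

The rail and hook centres agree to within 1 mm. Lowering.

```bash
python3 -m pendant '[0.3,0,0.002,0.1,0,0,0, 0.3,0,0.002,0.2,0,0,0, 0.3,0,0.002,0.28,0,0,0, 0.3,0,0.002,0.36,0,0,0, 0.3,0,0.002,0.44,0,0,0, 0.3,0,0.002,0.52,0,0,0, 0.3,0,0.002,0.6,0,0,0, 0.3,0,0.002,0.6,0,0,0]'; python3 go.py .6336 -.002 .106 -.0875
```

```text
clock: 7.0
tool_pos: [0.6334, -0.0026, 0.1137]
eef_rot: [0.737, 0.676, -0.001, -0.001]
contact_force: [-0.2, 0.5, -0.8]
opening: 0.402
finger_force: 34.9
pos [ 0.6334 -0.0026  0.1137] yaw -0.0867 op 0.402 t 7.0 F [-0.2  0.5 -0.8] fing 34.89497546106577 q [ 0.15  0.88 -0.4   1.63  0.47  0.73 -0.56]
full [0.004 0.001 0.051] [-0.0021  0.0005  0.0005] | capped [0.004 0.001 0.051] n 1.0
```

No contact with the legs yet. Now seat it gently, pressing slightly past the nominal height.

```bash
python3 -m pendant '[0.3,0,0,0.02,0,0,0, 0.3,0,0,0.04,0,0,0, 0.3,0,0,0.05,0,0,0, 0.3,0,0,0.055,0,0,0, 0.3,0,0,0.055,0,0,0]'; python3 go.py .6336 -.002 .106 -.0875
```

```text
clock: 7.5
tool_pos: [0.6347, -0.0023, 0.1076]
eef_rot: [0.737, 0.676, 0.0, 0.0]
contact_force: [-0.1, 0.1, -1.9]
opening: 0.404
finger_force: 34.9
pos [ 0.6347 -0.0023  0.1076] yaw -0.0869 op 0.404 t 7.5 F [-0.1  0.1 -1.9] fing 34.8948494810611 q [ 0.14  0.89 -0.4   1.63  0.48  0.72 -0.57]
full [ 0.002 -0.008  0.011] [0.0002 0.     0.0004] | capped [ 0.002 -0.008  0.011] n 1.0
```

```bash
python3 -m pendant '[0.3,0,0,0.01,0,0,0, 0.3,0,0,0.018,0,0,0, 0.3,0,0,0.024,0,0,0, 0.3,0,0,0.024,0,0,0]'; python3 go.py .6336 -.002 .106 -.0875
```

```text
clock: 7.9
tool_pos: [0.6349, -0.0023, 0.1062]
eef_rot: [0.737, 0.676, 0.0, 0.001]
contact_force: [-3.9, -0.4, 14.1]
opening: 0.402
finger_force: 34.9
pos [ 0.6349 -0.0023  0.1062] yaw -0.0871 op 0.402 t 7.9 F [-3.9 -0.4 14.1] fing 34.895012844353914 q [ 0.14  0.89 -0.4   1.63  0.48  0.71 -0.57]
full [ 0.001 -0.009  0.001] [0.0009 0.0004 0.0003] | capped [ 0.001 -0.009  0.001] n 1.0
```

It seated at the expected height with 14 N upward. I'll release, then withdraw straight up.

```bash
python3 -m pendant '[0.5,0,0,-0.01,0,0,0, 0.8,0,0,-0.01,0,0,0, 0.8,0,0,-0.01,0,0,0, 0.8,0,0,-0.01,0,0,0, 0.8,0,0,-0.01,0,0,0, 0.8,0,0,-0.1,0,0,0, 0.8,0,0,-0.25,0,0,0, 0.8,0,0,-0.5,0,0,0, 0.8,0,0,-0.75,0,0,0, 0.8,0,0,-0.9,0,0,0, 0.8,0,0,-0.9,0,0,0, 0.8,0,0,-0.9,0,0,0]'
python3 - <<'E'
from plant import r
from fit import *
d={n:r.snapshot(n) for n in("wrist","side")}
w=cv2.resize(d["wrist"]["img"][0:300],(560,262));u=cv2.resize(d["side"]["img"][140:240,240:380],None,fx=3.2,fy=3.2,interpolation=cv2.INTER_CUBIC)
c=cv2.copyMakeBorder(u,0,0,0,560-u.shape[1],0);cv2.imwrite("pics/w3.png",np.vstack([w,c])[:,:,::-1])
E
```

```text
clock: 9.1
tool_pos: [0.6346, -0.0024, 0.2395]
eef_rot: [0.737, 0.676, 0.0, 0.0]
contact_force: [-0.7, 0.3, -0.4]
opening: 0.8
finger_force: 0.0
```

View pics/w3.png

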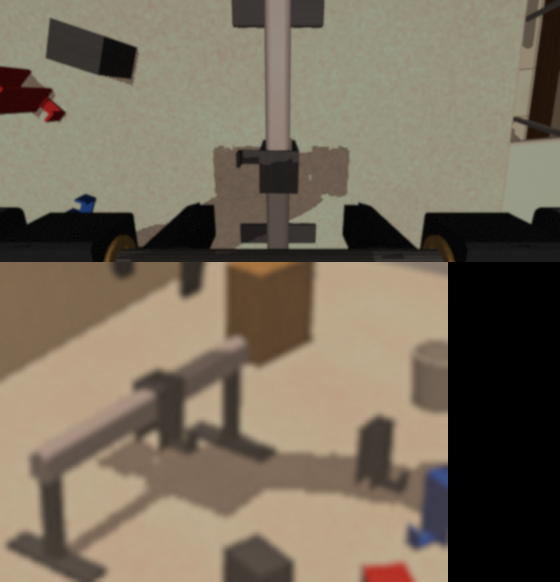

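The hook hangs square and fully down on the rail, at (278,170) in the wrist view and (160,400) in the side crop. Its J faces the robot, and the gripper is clear. Handing in.

```bash
python3 -c "
from plant import r
print(r.finish_job())"
```

```text
the job is handed in; nothing more can be done
None
```

The 28 mm hook hangs fully seated on the rail with its J on the robot's side, the other items were not touched, and I handed the job in at about 9 s of the 38 s allowed; no verdict was returned.

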